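# Hold the power supply in the corner of the opened case

### The job

Pick up the metal power supply, set it flat on the floor of the opened case and press it into the case's free rear corner, so that its closed end is flush against the rear panel and its side is flush against the left flange at the same time, with its black terminal block facing the front of the case. Keep hold of it and finish while still pressing it gently but definitely against both, as for a helper who will drive the screws; do not let go. Do not bend the sheet metal, keep off the green circuit board and leave the other things on the table where they are.

Things in the scene. Friction and masses are not known exactly. Their poses are not given: they have to be found in the camera images.
- power_unit: Loose steel power supply box, 84 long (x) by 54 wide (y) by 38 mm high, about 0.26 kg, dark vent dots on top. Origin: centre of the underside; starts upright, z up. Full-height closed body from x = -28 to +42 mm; the 14 mm at the -x end is a step 22 to 27 mm high with the black terminal block. Flat sides, gripped across the 54 mm; yellow label on the -y side, white on the +y side
- unit_corner (a point): Lower corner of the power supply that belongs in the corner of the case: closed end, +y side, at (+42, +27, 0) mm in the unit's own axes, which it shares
- case: Opened aluminium case, 190 deep (x) by 230 mm wide (y), on a blue mat, fixed: does not move when pushed. Origin: middle of its footprint at table height; z up, x from front to rear, y towards its left flange. Its floor is 10 mm above the table. Black front panel at -x, 40 mm above the floor. Free bay: left part of the floor, 110 mm wide from circuit board to left flange, from front to rear panel
- case_corner (a point): Inner rear left corner of the case, on the top of the floor where the inner faces of rear panel and left flange meet, at (+93, +113, +10) mm in the case's axes, which it shares. The unit's corner belongs here, the unit's axes parallel to the case's. Metal rubs hard on metal here (friction about 1): pushing on one wall can keep the unit from sliding up to the other
- rear_panel: Upright aluminium rear panel of the case, 230 mm wide, 42 mm high above the floor, 2 mm thick, rigid. Origin at the middle of its lower edge; its inner face looks to the case's -x, 1 mm from the origin
- left_flange: Low turned-up edge along the left side of the case, 10 mm high above the floor, 2 mm thick, 186 mm long, rigid. Origin at the middle of its lower edge; inner face looks to the case's -y, 1 mm from the origin. A finger on the unit's left side must stay above it. The right edge of the case has the same flange
- board: Green circuit board with chips and sockets, fixed in the right half of the case, 150 mm (case x) by 108 mm (case y), highest part 21 mm above the case floor. Origin at its middle on the case floor; its left edge lies 59 mm from the right side of the power supply when that is in the corner
- joystick: Bystander: black joystick with a ball-topped stick, base 85 mm square, 119 mm high, loose; origin at the centre of its underside
- drink_can: Bystander: yellow drink can, 66 mm diameter, 115 mm high, loose, upright; origin at the centre of its underside
- solder_reel: Bystander: small brass-coloured reel of solder, 58 mm diameter, 32 mm high, loose; origin at the centre of its underside
- screwdriver: Bystander: red-handled screwdriver, 190 mm long, lying on the table along its x; loose, origin under its middle
Things that resemble listed ones, but are neither listed nor needed, are in the scene too. Of the things that look like the power_unit, the smallest one is meant.

How it is judged:
By the outcome, as a careful person would: the job done as asked, in the order asked, and still so for the second after the job is handed in, while the arm keeps its last pose, push and grip.
It also fails if it takes over 45 s, if anything falls off the work surface, if the arm or the gripper's body presses on something with over 40 N, if the wrist force passes 120 N, or if a joint passes its speed limit or range.

### The arm

A 6-joint arm with a two-finger parallel gripper is mounted at the origin on the work surface. World frame = base frame: x ahead of the robot, y to its left, z up, the work surface at z = 0. Lengths are in m, angles in rad, forces in N, time in s.
With the tool pointing down it reaches from about 0.325 to 0.85 m from the base axis. Payload 15.5 kg.
Tool frame: the origin (TCP) lies between the finger pads; the fingertips stand 25 mm ahead of it and the grasp point (between the pads) lies 6 mm ahead of it; z points along the fingers, y is the line along which they close (so a half turn about z gives the same grasp; the last joint's range is limited). The gripper opens to 91 mm and grips with 3 to 60 N. Pads are 32 mm wide; open, the fingers measure 118 mm over their backs; the gripper's body (76 mm by 178 mm) begins 60 mm behind the grasp point.
Start: joints at [1.157, 0.494, 1.345, -0, 1.302, -0.096], TCP at [0.195, 0.594, 0.239] pointing down, gripper open.
Joint ranges: [-2.91, 2.91], [-0.82, 2.16], [0.22, 2.67], [-1.22, 4.37], [0.12, 2.79], [-3.08, 3.08]. Speed limits (rad/s): [1.89, 1.89, 2.57, 3.01, 3.01, 3.01].

### API

Orientations are given as a unit quaternion [x, y, z, w].
In Python, from cell import ctrl, eyes gives the robot as it stands. The module is installed in compiled form; this text tells all that it offers.
- The arm moves only by the tool play_rows, never from a script. Its argument "steps" is a list of rows, each an object with "travel": the shift along the tool's x, y, z in m, a list of three; "rotation": the turn, a rotation vector about the tool's x, y, z in rad, a list of three; "fingers": the finger opening in m, from 0 to 0.0912. A call has 1 to 5 rows; each row is the pose to reach, as a shift and turn from the pose commanded when the call began, along the tool's axes at that moment; what a row does not reach only later rows make up. A row lasts 1/12 s, in which the tool goes at most 41.7 mm and 7.16 degrees, less where a joint would pass 70% of its speed; a pose out of reach is approached as far as the arm can. A call with a gripper value outside its range is refused whole. The fingers move at their own pace and stop on an object; the grip force is fixed at half the most. Time passes only in rows, so rows that repeat a pose let the fingers close. It gives the time, the measured TCP pose, the force, the opening and the grip force at its end, in the units of the state.
- ctrl.observe(): the state, without advancing time (a new reading comes with each control period).
- eyes.read_camera(name): name is "scene" or "top"; returns the picture (384x512x3 uint8, red, green, blue); there is no depth.
- eyes.get_calibration(name): a dict with "K" (3x3 intrinsics, pixels), "extrinsics" (4x4, takes a point from camera to world coordinates). Camera axes: x right, y down, z forward; pixel columns grow to the right and rows downward; lengths in m; the calibration is good to about 2 mm. A picture is of the moment at which its call begins. get_calibration takes no time and is no camera call.
- ctrl.finish_job(): hands the job in; it is judged then, once.
The state is a dict: "clock": time; "joint_positions": joint angles; "qvel": joint speeds; "tau": joint torques, N m; "tool_pos": TCP position; "eef_rot": TCP orientation; "wrist_force": force on the tool from outside, world axes, zero at the start; "moment": the same for the moment, N m; "width": finger opening in m; "grip_force": force on a finger pad.
Only numpy, scipy, OpenCV 4.12 (cv2) and the standard library are available. Lean on these libraries where they do the work, as an engineer would, in place of code of your own. Each camera call takes 0.05 s, during which the arm holds its last target. There are 200 camera calls.

## Working session

There is one attempt and no reset: what is moved stays moved. The work goes in short steps, Python scripts to look and compute and a tool call to move; the robot and the scene stay as the last step left them, time stands still between calls to the robot, and variables do not carry over. Pictures are saved under pics/ and viewed, at most 10 in all, crops included, and the job is handed in when it is done.

Besides the shell and the picture viewer there is one more tool, called after ">>>" by a JSON object that holds its "method" and its "body". play_rows: Moves the arm, as the interface text tells. Its arguments: {"type":"object","properties":{"steps":{"type":"array","items":{"type":"object","properties":{"travel":{"type":"array","items":{"type":"number"}},"rotation":{"type":"array","items":{"type":"number"}},"fingers":{"type":"number"}}}}},"required":["steps"]}

```bash
mkdir -p pics; cat > h.py <<'E'
import numpy as np, cv2
from cell import ctrl, eyes
def snap(n,f):
    im=eyes.read_camera(n); cv2.imwrite(f'pics/{f}.png',im[:,:,::-1]); return im
def cam(n):
    c=eyes.get_calibration(n); return np.array(c['K']),np.array(c['extrinsics'])
def ray(n,px,z):
    K,E=cam(n); d=E[:3,:3]@np.linalg.inv(K)@np.array([px[0],px[1],1.]); o=E[:3,3]
    return o+d*(z-o[2])/d[2]
def proj(n,P):
    K,E=cam(n); p=K@(E[:3,:3].T@(np.asarray(P)-E[:3,3])); return p[:2]/p[2]
E
python3 - <<'E'
from h import *
a=snap('scene','s0');b=snap('top','t0')
np.save('s0.npy',a);np.save('t0.npy',b)
for n in('scene','top'): print(cam(n)[0][0],cam(n)[1].round(3))
s=ctrl.observe();print({k:np.round(v,3) for k,v in s.items()})
cv2.imwrite('pics/both.png',cv2.resize(np.vstack([a,b])[:,:,::-1],(400,600)))
E
```

```text
[380.6633379    0.         251.95640596] [[-0.469  0.491 -0.734  1.325]
 [ 0.883  0.277 -0.379  0.389]
 [ 0.017 -0.826 -0.563  0.685]
 [ 0.     0.     0.     1.   ]]
[360.35594618   0.         260.02051358] [[ 0.007 -0.983  0.183  0.326]
 [-1.    -0.008 -0.008 -0.012]
 [ 0.01  -0.183 -0.983  1.129]
 [ 0.     0.     0.     1.   ]]
{'clock': np.float64(0.1), 'joint_positions': array([ 1.158,  0.494,  1.346, -0.   ,  1.302, -0.095]), 'qvel': array([ 0.002, -0.   , -0.002,  0.003,  0.003, -0.   ]), 'tau': array([ 3.0000e-03, -8.8024e+01, -3.8255e+01,  7.1000e-02,  4.8000e-02,
        0.0000e+00]), 'tool_pos': array([0.195, 0.593, 0.238]), 'eef_rot': array([ 0.158,  0.987, -0.001, -0.   ]), 'wrist_force': array([-0.492,  0.064,  0.342]), 'moment': array([-0.046, -0.007,  0.029]), 'grip_force': np.float64(0.0), 'width': np.float64(0.091)}
```

View pics/t0.png

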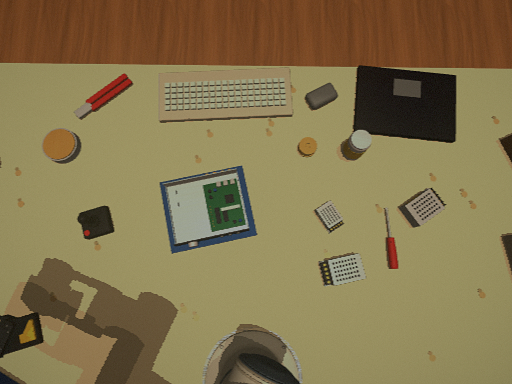

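View pics/s0.png

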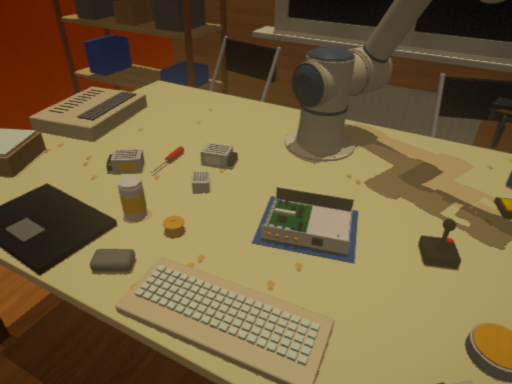

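Three lookalikes in the top view: (329,216), (343,269) and (423,207). The one at (329,216) looks smallest, so I'll confirm it and the case's orientation in enlarged crops.

```bash
python3 - <<'E'
from h import *
a=np.load('s0.npy');b=np.load('t0.npy')
R=lambda im,x,y,w,h,W,H:cv2.resize(im[y:y+h,x:x+w,::-1],(W,H),interpolation=cv2.INTER_CUBIC)
t1=R(b,155,160,105,95,420,380);t2=R(b,310,180,95,95,380,380)
s1=R(a,250,180,110,55,440,220);s2=R(a,100,135,140,85,360,220)
cv2.imwrite('pics/crop.png',np.vstack([np.hstack([t1,t2]),np.hstack([s1,s2])]))
# bodies seen in both views (rough): bright tops
for p in [(329,216),(343,269),(423,207)]: print(ray('top',p,.038).round(3))
for p in [(201,182),(218,155),(127,160)]: print(ray('scene',p,.02).round(3))
hsv=cv2.cvtColor(b,cv2.COLOR_RGB2HSV)
for nm,(x,y,w,h) in {'small':(308,192,42,48),'mid':(312,246,60,46),'big':(394,180,58,52)}.items():
    c=hsv[y:y+h,x:x+w]; m=((c[...,1]<60)&(c[...,2]>90)).astype(np.uint8)
    m=cv2.morphologyEx(m,cv2.MORPH_CLOSE,np.ones((5,5)))
    cs=max(cv2.findContours(m,0,2)[0],key=cv2.contourArea)
    bx=cv2.boxPoints(cv2.minAreaRect(cs))+[x,y]
    P=np.array([ray('top',q,.038) for q in bx]);print(nm,bx.round(1).tolist(),P.round(4)[:,:2].tolist(),np.linalg.norm(P[0]-P[1]).round(4),np.linalg.norm(P[1]-P[2]).round(4))
E
```

```text
[ 0.476 -0.232  0.038]
[ 0.318 -0.269  0.038]
[ 0.507 -0.523  0.038]
[ 0.486 -0.229  0.02 ]
[ 0.306 -0.277  0.02 ]
[ 0.495 -0.534  0.02 ]
small [[314.4, 210.1], [330.3, 199.5], [344.9, 221.4], [329.0, 232.0]] [[0.4944, -0.1877], [0.528, -0.2376], [0.4603, -0.2803], [0.4275, -0.2307]] 0.0601 0.08
mid [[318.9, 261.5], [359.7, 252.1], [365.7, 277.8], [324.8, 287.3]] [[0.3392, -0.1979], [0.3679, -0.3215], [0.2923, -0.3358], [0.2643, -0.2138]] 0.1269 0.077
big [[404.5, 205.3], [429.8, 187.3], [444.6, 208.0], [419.3, 226.1]] [[0.5115, -0.4663], [0.5691, -0.549], [0.5042, -0.5896], [0.4478, -0.5073]] 0.1008 0.0766
```

View pics/crop.png

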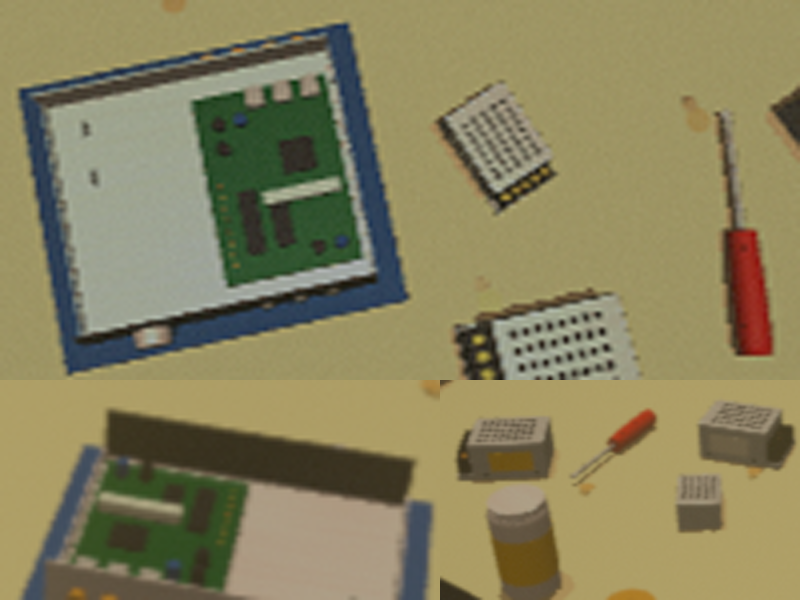

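The crop confirms it. The unit at (329,216) has a body of about 54×70 mm (the others measure 100 to 127 mm), and its terminals point to (336,226). The case's rear panel is the far one (top of the top view), the black front faces the robot, and the free bay is at image left. Next I'll measure the case lines.

```bash
cat > lines.py <<'E'
from h import *
def edge(im,p,q,n=40,half=5,sign=0,t=(.12,.88)):
    """sub-pixel strongest gradient along normals of segment p-q -> line (pt,dir), rms"""
    p,q=np.array(p,float),np.array(q,float);d=(q-p)/np.linalg.norm(q-p);nn=np.array([-d[1],d[0]])
    s=np.arange(-half,half+.01,.25);tt=np.linspace(*t,n)
    X=(p+tt[:,None]*(q-p))[:,None,:]+s[None,:,None]*nn
    v=cv2.remap(cv2.GaussianBlur(im.astype(np.float32),(0,0),.6),X[...,0].astype(np.float32),X[...,1].astype(np.float32),cv2.INTER_LINEAR)
    g=np.gradient(v,axis=1); g=np.abs(g) if sign==0 else g*sign
    k=g.argmax(1);P=X[np.arange(n),k]
    for _ in range(4):
        l=cv2.fitLine(P.astype(np.float32),cv2.DIST_HUBER,0,.01,.01).ravel()
        r=np.abs((P-l[2:])@np.array([-l[1],l[0]])); P=P[r<max(.6,1.5*np.median(r))]
    return l,r.mean(),len(P)
def world(n,l,z,L=30):
    a,b=ray(n,l[2:]-L*l[:2],z)[:2],ray(n,l[2:]+L*l[:2],z)[:2]; return a,b
def isect(l,m):
    A=np.array([[l[0],-m[0]],[l[1],-m[1]]]);t=np.linalg.solve(A,m[2:]-l[2:]);return l[2:]+t[0]*l[:2]
E
python3 - <<'E'
from lines import *
b=np.load('t0.npy');g=b.astype(float).mean(2);sat=cv2.cvtColor(b,cv2.COLOR_RGB2HSV)[...,1]
blue=b[...,2].astype(float)-b[...,0]
E={'rearfloor':(g,(167.5,187.5),(205,180),.010),'rearfloorR':(g,(205,180),(236,174.5),.010),'rearPanelTop':(blue,(163,184),(238,170),.052),'flange':(blue,(165.5,186),(175,244),.020),
'matL':(blue,(160.5,183),(172.5,253),.001),'matT':(blue,(160,182),(241,167),.001),'matR':(blue,(243,167),(257,235),.001),'matB':(blue,(173,252),(256,235),.001),
'front':(g,(175,243.5),(249,229.5),.050),'boardL':(b[...,1]-1.*b[...,0],(203.5,186),(212,231),.012)}
R={}
for k,(im,p,q,z) in E.items():
    l,r,n=edge(im,p,q,half=3.5);R[k]=l;a,c=world('top',l,z);d=c-a;print(k,l.round(2),'rms',round(r,2),n,'yaw',np.degrees(np.arctan2(d[1],d[0])).round(2)%90)
C=isect(R['rearfloor'],R['flange'])
print('rear/flange at floor z',ray('top',C,.010).round(4),'z.02',ray('top',C,.020).round(4))
for a,c in (('matL','matT'),('matT','matR'),('matR','matB'),('matB','matL')): print(a,c,ray('top',isect(R[a],R[c]),.001).round(4))
c=isect(R['rearPanelTop'],R['flange']);print('panel top x flange px',c)
E
```

```text
rearfloor [  0.98  -0.21 186.46 182.51] rms 0.15 40 yaw 12.909999999999997
rearfloorR [ 9.8000e-01 -2.0000e-01  2.2248e+02  1.7507e+02] rms 0.15 34 yaw 12.219999999999999
rearPanelTop [ 9.8000e-01 -1.9000e-01  1.9651e+02  1.7426e+02] rms 0.15 31 yaw 11.769999999999996
flange [1.7000e-01 9.8000e-01 1.6947e+02 2.1479e+02] rms 0.21 38 yaw 12.879999999999995
matL [1.6000e-01 9.9000e-01 1.6544e+02 2.1860e+02] rms 0.2 39 yaw 12.330000000000013
matT [  0.98  -0.2  199.   173.64] rms 0.16 37 yaw 12.739999999999995
matR [2.1000e-01 9.8000e-01 2.4916e+02 2.0117e+02] rms 0.21 40 yaw 12.77000000000001
matB [ 9.8000e-01 -2.1000e-01  2.1067e+02  2.4454e+02] rms 0.15 38 yaw 12.459999999999994
front [ 9.8000e-01 -2.1000e-01  2.1123e+02  2.3576e+02] rms 0.16 37 yaw 12.730000000000004
boardL [1.9000e-01 9.8000e-01 2.0724e+02 2.0878e+02] rms 0.19 33 yaw 12.650000000000006
rear/flange at floor z [0.5683 0.282  0.01  ] z.02 [0.5662 0.2793 0.02  ]
matL matT [0.5874 0.3018 0.001 ]
matT matR [0.6464 0.0405 0.001 ]
matR matB [ 0.4206 -0.0107  0.001 ]
matB matL [0.3624 0.2526 0.001 ]
panel top x flange px [163.39955 180.59998]
```

>>> {"method": "play_rows", "body": {"steps": [{"travel":[0,0,0],"rotation":[0,0,0.12],"fingers":0.0912},{"travel":[0.0,-0.03,0],"rotation":[0,0,0.24],"fingers":0.0912},{"travel":[-0.02,-0.065,0],"rotation":[0,0,0.36],"fingers":0.0912},{"travel":[-0.04,-0.1,0],"rotation":[0,0,0.48],"fingers":0.0912},{"travel":[-0.06,-0.13,0],"rotation":[0,0,0.6],"fingers":0.0912}]}}

```text
clock: 0.52
tool_pos: [0.2109, 0.4491, 0.2384]
eef_rot: [0.445, 0.895, -0.001, 0.0]
wrist_force: [0.2, -0.2, 0.4]
width: 0.0913
grip_force: 0.0
```

```bash
cat > plan.py <<'E'
from h import *
from scipy.spatial.transform import Rotation as Ro
def plan(goals,p=None,q=None):
    """goals: (x,y,z,theta_deg of tool y) per call; prints final-row travel/rotation of each call in tool axes"""
    s=ctrl.observe(); p=np.array(s['tool_pos'] if p is None else p); R=Ro.from_quat(s['eef_rot'] if q is None else q)
    for x,y,z,th in goals:
        t=np.radians(th);T=Ro.from_matrix(np.array([[-np.sin(t),np.cos(t),0],[np.cos(t),np.sin(t),0],[0,0,-1]]).T)
        print('travel',R.inv().apply(np.array([x,y,z])-p).round(4),'rot',(R.inv()*T).as_rotvec().round(4))
        p,R=np.array([x,y,z]),T
E
python3 - <<'E'
from plan import *
s=ctrl.observe();p0=np.array([*s['tool_pos'][:3],37.1]);p1=np.array([.482,-.235,.16,-57])
plan([p0+(p1-p0)*k/4 for k in(1,2,3,4)]+[(.482,-.235,.039,-57)])
E
```

```text
travel [-0.1772 -0.0492  0.0198] rot [-0.0011  0.0008  0.4112]
travel [-0.1822  0.0257  0.0196] rot [0.     0.     0.4106]
travel [-0.1567  0.0963  0.0196] rot [0.     0.     0.4106]
travel [-0.1053  0.1509  0.0196] rot [0.     0.     0.4106]
travel [0.    0.    0.121] rot [0. 0. 0.]
```

>>> {"method": "play_rows", "body": {"steps": [{"travel":[-0.0354,-0.0098,0.004],"rotation":[0,0,0.082],"fingers":0.0912},{"travel":[-0.0709,-0.0197,0.008],"rotation":[0,0,0.164],"fingers":0.0912},{"travel":[-0.1063,-0.0295,0.012],"rotation":[0,0,0.247],"fingers":0.0912},{"travel":[-0.1418,-0.0394,0.016],"rotation":[0,0,0.329],"fingers":0.0912},{"travel":[-0.1772,-0.0492,0.0198],"rotation":[0,0,0.411],"fingers":0.0912}]}}

```text
clock: 0.93
tool_pos: [0.2803, 0.2792, 0.2189]
eef_rot: [0.618, 0.786, -0.0, 0.0]
wrist_force: [1.5, 0.6, -0.1]
width: 0.0913
grip_force: 0.0
```

>>> {"method": "play_rows", "body": {"steps": [{"travel":[-0.0364,0.0051,0.004],"rotation":[0,0,0.082],"fingers":0.0912},{"travel":[-0.0729,0.0103,0.008],"rotation":[0,0,0.164],"fingers":0.0912},{"travel":[-0.1093,0.0154,0.012],"rotation":[0,0,0.247],"fingers":0.0912},{"travel":[-0.1458,0.0206,0.016],"rotation":[0,0,0.329],"fingers":0.0912},{"travel":[-0.1822,0.0257,0.0196],"rotation":[0,0,0.411],"fingers":0.0912}]}}

```text
clock: 1.35
tool_pos: [0.349, 0.1083, 0.1993]
eef_rot: [0.766, 0.643, 0.0, 0.0]
wrist_force: [0.3, 0.4, -0.4]
width: 0.0914
grip_force: 0.0
```

>>> {"method": "play_rows", "body": {"steps": [{"travel":[-0.0313,0.0193,0.004],"rotation":[0,0,0.082],"fingers":0.0912},{"travel":[-0.0627,0.0385,0.008],"rotation":[0,0,0.164],"fingers":0.0912},{"travel":[-0.094,0.0578,0.012],"rotation":[0,0,0.247],"fingers":0.0912},{"travel":[-0.1254,0.077,0.016],"rotation":[0,0,0.329],"fingers":0.0912},{"travel":[-0.1567,0.0963,0.0196],"rotation":[0,0,0.411],"fingers":0.0912}]}}

```text
clock: 1.77
tool_pos: [0.4175, -0.0626, 0.1796]
eef_rot: [0.881, 0.473, -0.0, -0.0]
wrist_force: [0.6, 0.8, -0.3]
width: 0.0913
grip_force: 0.0
```

>>> {"method": "play_rows", "body": {"steps": [{"travel":[-0.0211,0.0302,0.004],"rotation":[0,0,0.082],"fingers":0.0912},{"travel":[-0.0421,0.0604,0.008],"rotation":[0,0,0.164],"fingers":0.0912},{"travel":[-0.0632,0.0905,0.012],"rotation":[0,0,0.247],"fingers":0.0912},{"travel":[-0.0842,0.1207,0.016],"rotation":[0,0,0.329],"fingers":0.0912},{"travel":[-0.1053,0.1509,0.0196],"rotation":[0,0,0.411],"fingers":0.0912}]}}

```text
clock: 2.18
tool_pos: [0.4861, -0.2332, 0.1598]
eef_rot: [0.959, 0.284, -0.0, -0.0]
wrist_force: [1.7, 0.1, 0.1]
width: 0.0911
grip_force: 0.0
```

```bash
python3 - <<'E'
from plan import *
s=ctrl.observe();print(s['tool_pos'].round(4),s['qvel'].round(2),s['joint_positions'].round(2))
a=eyes.read_camera('scene')
cv2.imwrite('pics/s1.png',cv2.resize(a[100:230,130:290,::-1],(640,520)))
plan([(.482,-.235,.09,-57),(.482,-.235,.039,-57)])
E
```

```text
[ 0.4861 -0.2332  0.1598] [-0.51  0.44 -0.72  0.    0.28  0.47] [-0.56  0.47  1.65  0.    1.02  0.44]
travel [-0.0039 -0.0075  0.0696] rot [ 0.0039 -0.0005 -0.0089]
travel [0.    0.    0.051] rot [0. 0. 0.]
```

View pics/s1.png

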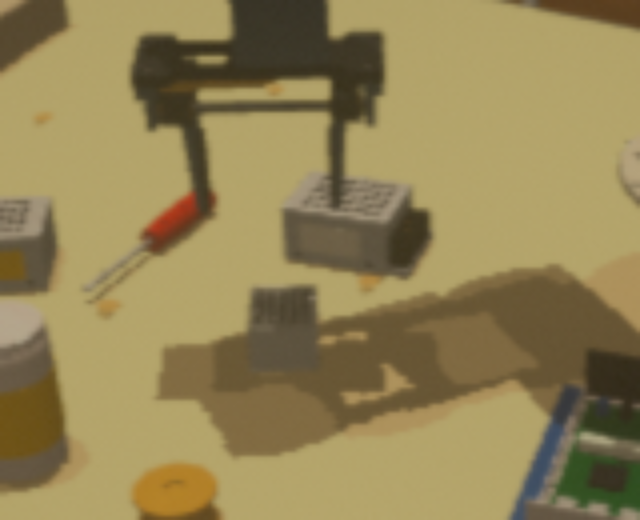

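>>> {"method": "play_rows", "body": {"steps": [{"travel":[0,0,0.02],"rotation":[0,0,0],"fingers":0.0912},{"travel":[0,0,0.05],"rotation":[0,0,0],"fingers":0.0912},{"travel":[0,0,0.05],"rotation":[0,0,0],"fingers":0.0912},{"travel":[0,0,0.05],"rotation":[0,0,0],"fingers":0.0912}]}}

```text
clock: 2.57
tool_pos: [0.485, -0.2307, 0.1096]
eef_rot: [0.958, 0.286, -0.001, -0.001]
wrist_force: [0.3, -0.1, -0.1]
width: 0.0912
grip_force: 0.0
```

```bash
python3 - <<'E'
from plan import *
for u in [(42,-27),(42,27),(7,0)]:
    c,s=np.cos(np.radians(33)),np.sin(np.radians(33));x,y=np.array(u)/1000
    P=(.478+c*x-s*y,-.238+s*x+c*y,.038);print(u,proj('scene',P).round(1),proj('top',P).round(1))
s=ctrl.observe();print(s['tool_pos'].round(4),s['qvel'].round(2))
plan([(.482,-.235,.039,-57)])
E
```

```text
(42, -27) [190.6 182.7] [330.4 199.5]
(42, 27) [208.  182.1] [315.9 208.8]
(7, 0) [199.6 176.5] [329.6 213.6]
[ 0.485  -0.2307  0.1096] [ 0.   -0.04 -0.03 -0.    0.02  0.  ]
travel [-0.0047  0.0021  0.0706] rot [-0.0032  0.0015  0.0039]
```

>>> {"method": "play_rows", "body": {"steps": [{"travel":[-0.002,0.001,0.025],"rotation":[0,0,0.004],"fingers":0.0912},{"travel":[-0.004,0.002,0.05],"rotation":[0,0,0.004],"fingers":0.0912},{"travel":[-0.006,0.0015,0.0705],"rotation":[0,0,0.004],"fingers":0.0912},{"travel":[-0.006,0.0015,0.0705],"rotation":[0,0,0.004],"fingers":0.06},{"travel":[-0.006,0.0015,0.0705],"rotation":[0,0,0.004],"fingers":0.04}]}}

```text
clock: 2.98
tool_pos: [0.4819, -0.2358, 0.0407]
eef_rot: [0.959, 0.284, -0.0, -0.0]
wrist_force: [0.1, 0.5, 0.2]
width: 0.0805
grip_force: 0.0
```

>>> {"method": "play_rows", "body": {"steps": [{"travel":[0,0,0],"rotation":[0,0,0],"fingers":0.04},{"travel":[0,0,0],"rotation":[0,0,0],"fingers":0.04},{"travel":[0,0,0],"rotation":[0,0,0],"fingers":0.04},{"travel":[0,0,0],"rotation":[0,0,0],"fingers":0.04},{"travel":[0,0,0],"rotation":[0,0,0],"fingers":0.04}]}}

```text
clock: 3.4
tool_pos: [0.482, -0.2359, 0.0407]
eef_rot: [0.959, 0.284, 0.0, 0.0]
wrist_force: [-1.0, 2.3, 13.2]
width: 0.0539
grip_force: 30.0
```

```bash
python3 - <<'E'
from plan import *
s=ctrl.observe();print(s['tool_pos'].round(4),s['qvel'].round(2),s['width'],s['grip_force'],s['wrist_force'],s['eef_rot'])
b=eyes.read_camera('top');a=eyes.read_camera('scene')
cv2.imwrite('pics/g.png',np.hstack([cv2.resize(a[130:220,155:255,::-1],(400,360)),cv2.resize(b[170:260,280:380,::-1],(400,360))]))
E
```

```text
[ 0.482  -0.2359  0.0407] [ 0.  0.  0. -0. -0. -0.] 0.05388598704808681 30.003664791584015 [-1.03189584  2.29000053 13.20679029] [9.58837127e-01 2.83956303e-01 3.21418042e-04 2.81627864e-04]
```

View pics/g.png

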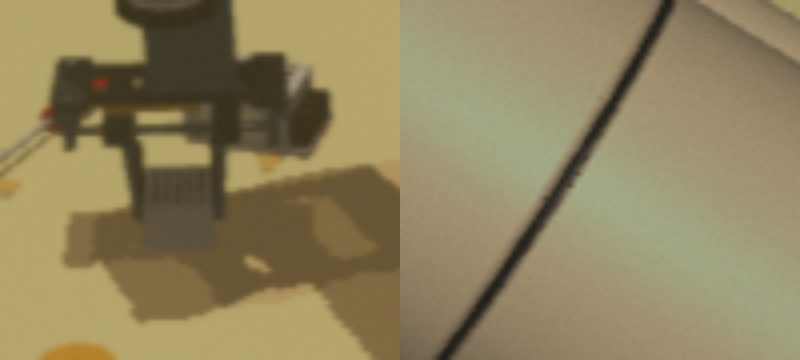

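The unit is gripped: width 53.9 mm against the nominal 54, 30 N, fingertips about 16 mm above its underside. Now I'll lift it and carry it over the bay.

```bash
python3 - <<'E'
from plan import *
t=np.radians(12.6);R=np.array([[np.cos(t),-np.sin(t)],[np.sin(t),np.cos(t)]])
g=R@[.573,.112];print(g)
a=np.array([.482,-.2359,.16,-57]);b=np.array([*g,.16,-77.4])
plan([a]+[a+(b-a)*k/3 for k in(1,2,3)]+[(*g,.08,-77.4)])
E
```

```text
[0.53476826 0.23429875]
travel [ 0.000e+00  1.000e-04 -1.192e-01] rot [ 0.0008 -0.0005 -0.0001]
travel [ 0.1001 -0.1219  0.    ] rot [0.     0.     0.1187]
travel [ 0.085  -0.1329  0.    ] rot [0.     0.     0.1187]
travel [ 0.0687 -0.142   0.    ] rot [0.     0.     0.1187]
travel [ 0.   -0.    0.08] rot [0. 0. 0.]
```

>>> {"method": "play_rows", "body": {"steps": [{"travel":[0,0,-0.005],"rotation":[0,0,0],"fingers":0.04},{"travel":[0,0,-0.03],"rotation":[0,0,0],"fingers":0.04},{"travel":[0,0,-0.065],"rotation":[0,0,0],"fingers":0.04},{"travel":[0,0,-0.1],"rotation":[0,0,0],"fingers":0.04},{"travel":[0,0,-0.12],"rotation":[0,0,0],"fingers":0.04}]}}

```text
clock: 3.92
tool_pos: [0.4824, -0.2363, 0.1634]
eef_rot: [0.959, 0.284, 0.001, 0.001]
wrist_force: [0.9, -0.4, -2.0]
width: 0.0539
grip_force: 30.0
```

>>> {"method": "play_rows", "body": {"steps": [{"travel":[0.017,-0.021,0],"rotation":[0,0,0.02],"fingers":0.04},{"travel":[0.038,-0.046,0],"rotation":[0,0,0.045],"fingers":0.04},{"travel":[0.059,-0.072,0],"rotation":[0,0,0.07],"fingers":0.04},{"travel":[0.08,-0.097,0],"rotation":[0,0,0.095],"fingers":0.04},{"travel":[0.1,-0.122,0],"rotation":[0,0,0.119],"fingers":0.04}]}}

```text
clock: 4.33
tool_pos: [0.4991, -0.0776, 0.1603]
eef_rot: [0.974, 0.226, 0.0, 0.0]
wrist_force: [0.4, -0.5, -2.8]
width: 0.0542
grip_force: 30.0
```

>>> {"method": "play_rows", "body": {"steps": [{"travel":[0.017,-0.0266,0],"rotation":[0,0,0.024],"fingers":0.04},{"travel":[0.034,-0.0532,0],"rotation":[0,0,0.047],"fingers":0.04},{"travel":[0.051,-0.0797,0],"rotation":[0,0,0.071],"fingers":0.04},{"travel":[0.068,-0.1063,0],"rotation":[0,0,0.095],"fingers":0.04},{"travel":[0.085,-0.1329,0],"rotation":[0,0,0.119],"fingers":0.04}]}}

```text
clock: 4.75
tool_pos: [0.5166, 0.0792, 0.1602]
eef_rot: [0.986, 0.168, 0.0, 0.0]
wrist_force: [1.4, 0.1, -2.9]
width: 0.0541
grip_force: 30.0
```

>>> {"method": "play_rows", "body": {"steps": [{"travel":[0.015,-0.032,0],"rotation":[0,0,0.024],"fingers":0.04},{"travel":[0.03,-0.064,0],"rotation":[0,0,0.047],"fingers":0.04},{"travel":[0.045,-0.095,0],"rotation":[0,0,0.071],"fingers":0.04},{"travel":[0.06,-0.122,0],"rotation":[0,0,0.095],"fingers":0.04},{"travel":[0.0687,-0.142,0],"rotation":[0,0,0.119],"fingers":0.04}]}}

```text
clock: 5.17
tool_pos: [0.5348, 0.2371, 0.1602]
eef_rot: [0.994, 0.109, 0.0, -0.0]
wrist_force: [-0.6, -0.2, -3.6]
width: 0.0538
grip_force: 30.0
```

>>> {"method": "play_rows", "body": {"steps": [{"travel":[0,0,0],"rotation":[0,0,0],"fingers":0.04},{"travel":[0,0,0.03],"rotation":[0,0,0],"fingers":0.04},{"travel":[0,0,0.05],"rotation":[0,0,0],"fingers":0.04},{"travel":[0,0,0.05],"rotation":[0,0,0],"fingers":0.04},{"travel":[0,0,0.05],"rotation":[0,0,0],"fingers":0.04}]}}

```text
clock: 5.58
tool_pos: [0.534, 0.2339, 0.1096]
eef_rot: [0.994, 0.109, -0.001, 0.0]
wrist_force: [-0.1, -0.2, -1.6]
width: 0.054
grip_force: 30.0
```

```bash
python3 - <<'E'
from plan import *
s=ctrl.observe();print(s['tool_pos'].round(4),s['qvel'].round(2),s['wrist_force'].round(2),s['moment'].round(2),s['eef_rot'].round(4))
t=np.radians(12.6);R=np.array([[np.cos(t),-np.sin(t)],[np.sin(t),np.cos(t)]])
print('case frame',(R.T@s['tool_pos'][:2]).round(4))
plan([(*(R@[.573,.112]),.08,-77.4)])
a=snap('scene','s2')
cv2.imwrite('pics/s2c.png',cv2.resize(a[130:260,250:370,::-1],(550,596),interpolation=cv2.INTER_CUBIC))
E
```

```text
[0.534  0.2339 0.1096] [-0.   -0.03 -0.03  0.    0.01  0.  ] [-0.09 -0.16 -1.58] [-0.05  0.12  0.  ] [ 9.940e-01  1.092e-01 -1.100e-03  3.000e-04]
case frame [0.5722 0.1118]
travel [ 0.0009 -0.0002  0.0296] rot [ 0.0003  0.0022 -0.0012]
```

View pics/s2c.png

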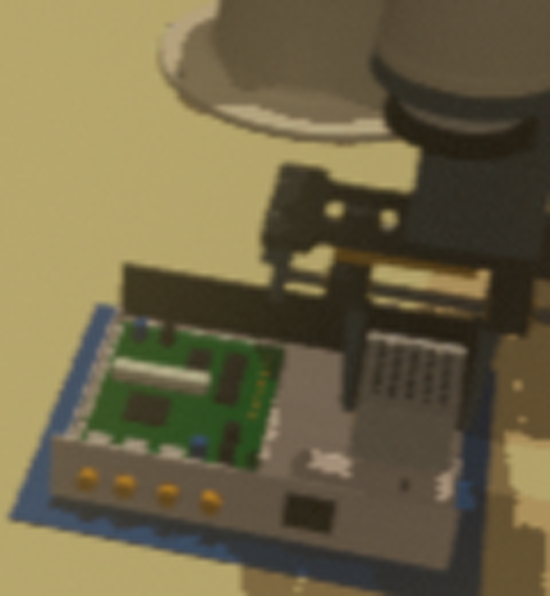

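The unit hangs upright over the bay with its closed end towards the rear panel and terminals to the front. Its closed-end top corners are at about (328,217) and (351,219). I'll check the clearance to the walls before going down.

```bash
python3 - <<'E'
from lines import *
a=cv2.imread('pics/s2.png')[:,:,::-1];g=a.astype(float).mean(2)
t=np.radians(12.6);R=np.array([[np.cos(t),-np.sin(t)],[np.sin(t),np.cos(t)]])
l,r,n=edge(g,(329,217.5),(351,219),half=3);print('end top edge',l.round(2),r,n)
A=[ray('scene',l[2:]+k*l[:2],.1069)[:2] for k in(-8,8)];print('case frame end edge',[(R.T@p).round(4) for p in A])
# rear panel outer top edge z .052 : crop (55,437)-(450,500)
sc=4.583;f=lambda x,y:(250+x/sc,130+y/sc)
for nm,p,q,z in (('panel top',(262+0,0+225.5),(300,231),.052),):
    l,r,n=edge(g,f(52,437),f(240,470),half=3);print(nm,l.round(2),r,n,[(R.T@ray('scene',l[2:]+k*l[:2],z)[:2]).round(4) for k in(-15,15)])
E
```

```text
end top edge [9.9000e-01 1.2000e-01 3.3972e+02 2.1670e+02] 0.23704150197107623 31
case frame end edge [array([0.5999, 0.0935]), array([0.5967, 0.1321])]
panel top [9.7000e-01 2.4000e-01 2.7941e+02 2.2599e+02] 0.2783161442313175 23 [array([ 0.606 , -0.0744]), array([0.6136, 0.005 ])]
```

>>> {"method": "play_rows", "body": {"steps": [{"travel":[0,0,0.02],"rotation":[0,0,0],"fingers":0.04},{"travel":[0,0,0.04],"rotation":[0,0,0],"fingers":0.04},{"travel":[0,0,0.055],"rotation":[0,0,0],"fingers":0.04},{"travel":[0,0,0.055],"rotation":[0,0,0],"fingers":0.04},{"travel":[0,0,0.055],"rotation":[0,0,0],"fingers":0.04}]}}

```text
clock: 6.05
tool_pos: [0.5351, 0.2343, 0.0558]
eef_rot: [0.994, 0.109, 0.0, -0.0]
wrist_force: [-0.2, -1.2, -2.6]
width: 0.0541
grip_force: 30.0
```

>>> {"method": "play_rows", "body": {"steps": [{"travel":[0,0,0.001],"rotation":[0,0,0],"fingers":0.04},{"travel":[0,0,0.002],"rotation":[0,0,0],"fingers":0.04},{"travel":[0,0,0.002],"rotation":[0,0,0],"fingers":0.04},{"travel":[0,0,0.002],"rotation":[0,0,0],"fingers":0.04}]}}

```text
clock: 6.38
tool_pos: [0.535, 0.2345, 0.0535]
eef_rot: [0.994, 0.109, 0.001, -0.0]
wrist_force: [-0.7, -0.5, -3.7]
width: 0.0538
grip_force: 30.0
```

>>> {"method": "play_rows", "body": {"steps": [{"travel":[0,0,0.001],"rotation":[0,0,0],"fingers":0.04},{"travel":[0,0,0.001],"rotation":[0,0,0],"fingers":0.04},{"travel":[0,0,0.001],"rotation":[0,0,0],"fingers":0.04}]}}

```text
clock: 6.63
tool_pos: [0.5346, 0.2344, 0.0519]
eef_rot: [0.994, 0.109, -0.0, 0.0]
wrist_force: [-0.7, 1.1, -3.0]
width: 0.0538
grip_force: 30.0
```

>>> {"method": "play_rows", "body": {"steps": [{"travel":[0,0,0.0007],"rotation":[0,0,0],"fingers":0.04},{"travel":[0,0,0.0007],"rotation":[0,0,0],"fingers":0.04},{"travel":[0,0,0.0007],"rotation":[0,0,0],"fingers":0.04}]}}

```text
clock: 6.88
tool_pos: [0.5346, 0.2344, 0.051]
eef_rot: [0.994, 0.109, -0.0, 0.0]
wrist_force: [0.0, 0.1, -2.1]
width: 0.0539
grip_force: 30.0
```

>>> {"method": "play_rows", "body": {"steps": [{"travel":[0,0,0.0005],"rotation":[0,0,0],"fingers":0.04},{"travel":[0,0,0.0005],"rotation":[0,0,0],"fingers":0.04},{"travel":[0,0,0.0005],"rotation":[0,0,0],"fingers":0.04}]}}

```text
clock: 7.13
tool_pos: [0.5347, 0.2344, 0.0508]
eef_rot: [0.994, 0.109, 0.0, -0.0]
wrist_force: [-2.2, 0.1, 2.3]
width: 0.0537
grip_force: 30.0
```

>>> {"method": "play_rows", "body": {"steps": [{"travel":[0,0,0.0004],"rotation":[0,0,0],"fingers":0.04},{"travel":[0,0,0.0004],"rotation":[0,0,0],"fingers":0.04},{"travel":[0,0,0.0004],"rotation":[0,0,0],"fingers":0.04}]}}

```text
clock: 7.38
tool_pos: [0.5346, 0.2344, 0.0508]
eef_rot: [0.994, 0.109, 0.0, -0.0]
wrist_force: [-4.1, -0.9, 10.5]
width: 0.0537
grip_force: 30.0
```

Floor contact is confirmed: TCP z 0.0508 as predicted, stiffness about 20 N/mm. I'll ease the down force and slide left towards the flange (tool −y).

>>> {"method": "play_rows", "body": {"steps": [{"travel":[0,0,-0.0003],"rotation":[0,0,0],"fingers":0.04},{"travel":[0,-0.002,-0.0003],"rotation":[0,0,0],"fingers":0.04},{"travel":[0,-0.004,-0.0003],"rotation":[0,0,0],"fingers":0.04},{"travel":[0,-0.005,-0.0003],"rotation":[0,0,0],"fingers":0.04},{"travel":[0,-0.005,-0.0003],"rotation":[0,0,0],"fingers":0.04}]}}

```text
clock: 7.8
tool_pos: [0.5339, 0.2395, 0.0508]
eef_rot: [0.994, 0.109, 0.0, 0.0]
wrist_force: [0.2, -1.6, 5.4]
width: 0.0537
grip_force: 30.0
```

>>> {"method": "play_rows", "body": {"steps": [{"travel":[0,-0.0005,0],"rotation":[0,0,0],"fingers":0.04},{"travel":[0,-0.001,0],"rotation":[0,0,0],"fingers":0.04},{"travel":[0,-0.001,0],"rotation":[0,0,0],"fingers":0.04}]}}

```text
clock: 8.05
tool_pos: [0.5338, 0.2403, 0.0508]
eef_rot: [0.994, 0.109, 0.0, 0.0]
wrist_force: [-0.5, -2.9, 6.5]
width: 0.054
grip_force: 30.0
```

```bash
cat > st.py <<'E'
from h import *
t=np.radians(12.6);R=np.array([[np.cos(t),-np.sin(t)],[np.sin(t),np.cos(t)]])
s=ctrl.observe();q=s['eef_rot']
print('clk',s['clock'].round(2),'case',(R.T@s['tool_pos'][:2]*1e3).round(2),'z',(s['tool_pos'][2]*1e3).round(2),'Fcase',(R.T@s['wrist_force'][:2]).round(2),'Fz',s['wrist_force'][2].round(2),'M',(R.T@s['moment'][:2]).round(2),s['moment'][2].round(3),'yaw',np.degrees(2*np.arctan2(q[1],q[0])).round(2),'grip',s['grip_force'].round(1),s['width'].round(4))
E
python3 st.py
```

```text
Traceback (most recent call last):
  File "st.py", line 4, in <module>
    print('clk',s['clock'].round(2),'case',(R.T@s['tool_pos'][:2]*1e3).round(2),'z',(s['tool_pos'][2]*1e3).round(2),'Fcase',(R.T@s['wrist_force'][:2]).round(2),'Fz',s['wrist_force'][2].round(2),'M',(R.T@s['moment'][:2]).round(2),s['moment'][2].round(3),'yaw',np.degrees(2*np.arctan2(q[1],q[0])).round(2),'grip',s['grip_force'].round(1),s['width'].round(4))
                ^^^^^^^^^^^^^^^^
AttributeError: 'float' object has no attribute 'round'
```

>>> {"method": "play_rows", "body": {"steps": [{"travel":[0,-0.0005,-0.0002],"rotation":[0,0,0],"fingers":0.04},{"travel":[0,-0.001,-0.0002],"rotation":[0,0,0],"fingers":0.04},{"travel":[0,-0.001,-0.0002],"rotation":[0,0,0],"fingers":0.04}]}}

```text
clock: 8.3
tool_pos: [0.5333, 0.2414, 0.0508]
eef_rot: [0.994, 0.109, 0.0, 0.0]
wrist_force: [0.6, -2.0, 3.2]
width: 0.0539
grip_force: 30.0
```

>>> {"method": "play_rows", "body": {"steps": [{"travel":[0,-0.0005,0],"rotation":[0,0,0],"fingers":0.04},{"travel":[0,-0.001,0],"rotation":[0,0,0],"fingers":0.04},{"travel":[0,-0.001,0],"rotation":[0,0,0],"fingers":0.04}]}}

```text
clock: 8.55
tool_pos: [0.5332, 0.2419, 0.0508]
eef_rot: [0.994, 0.109, 0.0, 0.0]
wrist_force: [2.5, -7.1, 3.9]
width: 0.054
grip_force: 30.0
```

```bash
sed -i "s/s\['clock'\].round(2)/round(s['clock'],2)/" st.py; python3 st.py
```

```text
Traceback (most recent call last):
  File "st.py", line 4, in <module>
    print('clk',round(s['clock'],2),'case',(R.T@s['tool_pos'][:2]*1e3).round(2),'z',(s['tool_pos'][2]*1e3).round(2),'Fcase',(R.T@s['wrist_force'][:2]).round(2),'Fz',s['wrist_force'][2].round(2),'M',(R.T@s['moment'][:2]).round(2),s['moment'][2].round(3),'yaw',np.degrees(2*np.arctan2(q[1],q[0])).round(2),'grip',s['grip_force'].round(1),s['width'].round(4))
                                                                                                                                                                                                                                                                                                                       ^^^^^^^^^^^^^^^^^^^^^
AttributeError: 'float' object has no attribute 'round'
```

The flange contact is at case y 0.1198, against a predicted 0.1202. I'll back off 1 mm and go to the rear panel (tool +x).

>>> {"method": "play_rows", "body": {"steps": [{"travel":[0,0.001,0],"rotation":[0,0,0],"fingers":0.04},{"travel":[0.002,0.001,0],"rotation":[0,0,0],"fingers":0.04},{"travel":[0.004,0.001,0],"rotation":[0,0,0],"fingers":0.04},{"travel":[0.005,0.001,0],"rotation":[0,0,0],"fingers":0.04},{"travel":[0.005,0.001,0],"rotation":[0,0,0],"fingers":0.04}]}}

```text
clock: 8.97
tool_pos: [0.5374, 0.2424, 0.0508]
eef_rot: [0.994, 0.109, -0.001, -0.0]
wrist_force: [-4.4, -2.0, 8.0]
width: 0.0539
grip_force: 30.0
```

>>> {"method": "play_rows", "body": {"steps": [{"travel":[0.0007,0,0],"rotation":[0,0,0],"fingers":0.04},{"travel":[0.0014,0,0],"rotation":[0,0,0],"fingers":0.04},{"travel":[0.0014,0,0],"rotation":[0,0,0],"fingers":0.04}]}}

```text
clock: 9.22
tool_pos: [0.5385, 0.2427, 0.0508]
eef_rot: [0.994, 0.109, -0.001, -0.0]
wrist_force: [-5.6, -1.3, 9.0]
width: 0.0541
grip_force: 30.0
```

```bash
sed -i "s/s\['grip_force'\].round(1),s\['width'\].round(4)/round(s['grip_force'],1),round(s['width'],4)/" st.py; python3 st.py
```

```text
clk 9.22 case [578.5  119.35] z 50.79 Fcase [-5.75 -0.08] Fz 8.98 M [-0.18  0.91] -0.018 yaw 12.53 grip 30.0 0.0541
```

>>> {"method": "play_rows", "body": {"steps": [{"travel":[0.0007,0,-0.0003],"rotation":[0,0,0],"fingers":0.04},{"travel":[0.0014,0,-0.0003],"rotation":[0,0,0],"fingers":0.04},{"travel":[0.002,0,-0.0003],"rotation":[0,0,0],"fingers":0.04},{"travel":[0.002,0,-0.0003],"rotation":[0,0,0],"fingers":0.04}]}}

```text
clock: 9.55
tool_pos: [0.5386, 0.2427, 0.0507]
eef_rot: [0.994, 0.109, -0.003, 0.0]
wrist_force: [-14.0, -3.6, 13.0]
width: 0.0536
grip_force: 30.0
```

>>> {"method": "play_rows", "body": {"steps": [{"travel":[0.0007,0,0],"rotation":[0,0,0],"fingers":0.04},{"travel":[0.0014,0,0],"rotation":[0,0,0],"fingers":0.04},{"travel":[0.0014,0,0],"rotation":[0,0,0],"fingers":0.04}]}}

```text
clock: 9.8
tool_pos: [0.5388, 0.2427, 0.0507]
eef_rot: [0.994, 0.109, -0.004, 0.0]
wrist_force: [-18.5, -4.4, 19.4]
width: 0.0535
grip_force: 30.0
```

```bash
python3 st.py
```

```text
clk 9.8 case [578.79 119.35] z 50.66 Fcase [-18.99  -0.24] Fz 19.42 M [0.15 3.51] 0.138 yaw 12.54 grip 30.0 0.0535
```

>>> {"method": "play_rows", "body": {"steps": [{"travel":[-0.001,0,-0.0002],"rotation":[0,0,0],"fingers":0.04},{"travel":[-0.002,0,-0.0004],"rotation":[0,0,0],"fingers":0.04},{"travel":[-0.002,0,-0.0004],"rotation":[0,0,0],"fingers":0.04},{"travel":[-0.002,0,-0.0004],"rotation":[0,0,0],"fingers":0.04}]}}

```text
clock: 10.13
tool_pos: [0.5387, 0.2427, 0.0508]
eef_rot: [0.994, 0.109, -0.002, 0.0]
wrist_force: [-7.5, -1.2, 1.5]
width: 0.0535
grip_force: 30.0
```

```bash
python3 st.py
```

```text
clk 10.13 case [578.69 119.32] z 50.76 Fcase [-7.56  0.47] Fz 1.5 M [0.2  1.74] 0.201 yaw 12.54 grip 30.0 0.0535
```

>>> {"method": "play_rows", "body": {"steps": [{"travel":[-0.001,0,0],"rotation":[0,0,0],"fingers":0.04},{"travel":[-0.001,-0.0005,0],"rotation":[0,0,0],"fingers":0.04},{"travel":[-0.001,-0.001,0],"rotation":[0,0,0],"fingers":0.04},{"travel":[-0.001,-0.0015,0],"rotation":[0,0,0],"fingers":0.04},{"travel":[-0.001,-0.0015,0],"rotation":[0,0,0],"fingers":0.04}]}}

```text
clock: 10.55
tool_pos: [0.5386, 0.2431, 0.0509]
eef_rot: [0.994, 0.109, -0.001, 0.001]
wrist_force: [-3.6, -10.4, -1.6]
width: 0.054
grip_force: 30.0
```

```bash
python3 st.py
```

```text
clk 10.55 case [578.64 119.79] z 50.91 Fcase [-5.79 -9.37] Fz -1.64 M [-1.89  1.29] 0.253 yaw 12.56 grip 30.0 0.054
```

>>> {"method": "play_rows", "body": {"steps": [{"travel":[0,-0.0003,0],"rotation":[0,0,0],"fingers":0.04},{"travel":[0,-0.0007,0],"rotation":[0,0,0],"fingers":0.04},{"travel":[0,-0.0007,0],"rotation":[0,0,0],"fingers":0.04}]}}

```text
clock: 10.8
tool_pos: [0.5386, 0.2432, 0.0509]
eef_rot: [0.994, 0.109, -0.001, 0.001]
wrist_force: [-1.5, -16.6, -1.2]
width: 0.0537
grip_force: 30.0
```

```bash
python3 st.py
```

```text
clk 10.8 case [578.66 119.88] z 50.94 Fcase [ -5.11 -15.84] Fz -1.23 M [-2.98  1.23] 0.236 yaw 12.57 grip 30.0 0.0537
```

Both contacts repeat at the same positions (x 578.6, y 119.8). I'll balance the pushes: a little less left, a little more rear and more downward, so that it stays flat on the floor.

>>> {"method": "play_rows", "body": {"steps": [{"travel":[0,0.0004,0.0003],"rotation":[0,0,0],"fingers":0.04},{"travel":[0.0004,0.0004,0.0005],"rotation":[0,0,0],"fingers":0.04},{"travel":[0.0008,0.0004,0.0005],"rotation":[0,0,0],"fingers":0.04},{"travel":[0.0008,0.0004,0.0005],"rotation":[0,0,0],"fingers":0.04}]}}

```text
clock: 11.13
tool_pos: [0.5387, 0.2432, 0.0507]
eef_rot: [0.994, 0.109, -0.002, 0.001]
wrist_force: [-9.0, -13.9, 8.7]
width: 0.0533
grip_force: 30.0
```

```bash
python3 st.py; python3 - <<'E'
from lines import *
a=snap('scene','s3');b=snap('top','t3')
cv2.imwrite('pics/c3.png',np.hstack([cv2.resize(a[160:270,250:370,::-1],(480,440),interpolation=cv2.INTER_CUBIC),cv2.resize(b[165:260,155:225,::-1],(320,440),interpolation=cv2.INTER_CUBIC)]))
E
```

```text
clk 11.13 case [578.74 119.83] z 50.74 Fcase [-11.79 -11.58] Fz 8.69 M [-2.25  2.29] 0.295 yaw 12.56 grip 30.0 0.0533
```

View pics/c3.png

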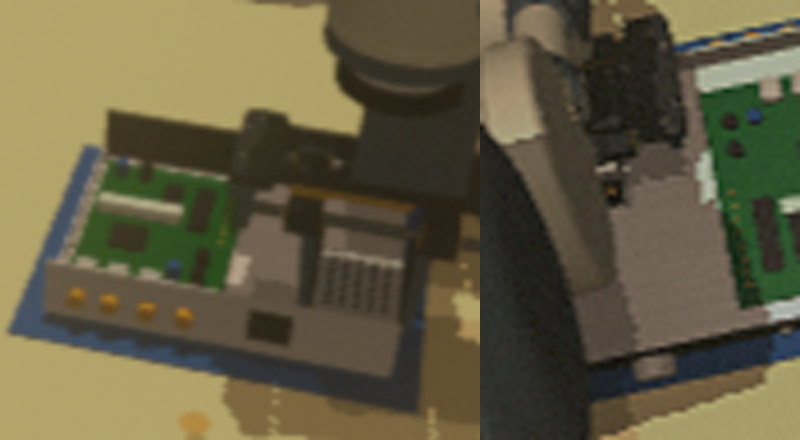

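The pictures show the unit in the rear left corner, its end edge along the rear panel and its terminals to the front. The tool has tilted slightly through compliance, so I'll work out a small correction.

```bash
python3 - <<'E'
from plan import *
s=ctrl.observe();q=s['eef_rot'];print(Ro.from_quat(q).as_matrix()[:,2].round(4))
plan([(*s['tool_pos'],2*np.degrees(np.arctan2(q[1],q[0]))*-1+0*1)]) if 0 else None
R=Ro.from_quat(q);z=R.inv().apply([0,0,-1]);print('tilt-correcting rotvec tool',np.cross([0,0,1],z).round(5))
E
```

```text
[-0.0032 -0.0025 -1.    ]
tilt-correcting rotvec tool [ 0.0017   0.00365 -0.     ]
```

>>> {"method": "play_rows", "body": {"steps": [{"travel":[0,0,0],"rotation":[0.001,0.002,-0.0015],"fingers":0.04},{"travel":[0,0,0],"rotation":[0.002,0.004,-0.003],"fingers":0.04},{"travel":[0,0,0],"rotation":[0.002,0.004,-0.003],"fingers":0.04},{"travel":[0,0,0],"rotation":[0.002,0.004,-0.003],"fingers":0.04}]}}

```text
clock: 11.57
tool_pos: [0.5387, 0.2431, 0.0507]
eef_rot: [0.994, 0.111, 0.0, -0.0]
wrist_force: [-7.1, -13.9, 8.7]
width: 0.0535
grip_force: 30.0
```

```bash
python3 st.py;  python3 - <<'E'
from plan import *
R=Ro.from_quat(ctrl.observe()['eef_rot']);z=R.inv().apply([0,0,-1]);print('tilt-correcting rotvec tool',np.cross([0,0,1],z).round(5))
E
```

```text
clk 11.57 case [578.73 119.78] z 50.73 Fcase [ -9.94 -12.  ] Fz 8.67 M [-2.47  2.36] -0.231 yaw 12.7 grip 30.0 0.0535
tilt-correcting rotvec tool [-0.00037 -0.00034  0.     ]
```

>>> {"method": "play_rows", "body": {"steps": [{"travel":[0,0.0008,0],"rotation":[0,0,0.0013],"fingers":0.04},{"travel":[0.0006,0.0008,0],"rotation":[0,0,0.0013],"fingers":0.04},{"travel":[0.0006,0.0008,0],"rotation":[0,0,0.0013],"fingers":0.04}]}}

```text
clock: 11.82
tool_pos: [0.5387, 0.2431, 0.0507]
eef_rot: [0.994, 0.11, -0.0, -0.001]
wrist_force: [-11.9, -8.8, 11.6]
width: 0.054
grip_force: 30.0
```

```bash
python3 st.py
```

```text
clk 11.82 case [578.73 119.7 ] z 50.7 Fcase [-13.5   -5.99] Fz 11.57 M [-0.98  2.83] 0.044 yaw 12.64 grip 30.0 0.054
```

>>> {"method": "play_rows", "body": {"steps": [{"travel":[0,-0.0004,0],"rotation":[0,0,0],"fingers":0.04},{"travel":[0,-0.0007,0],"rotation":[0,0,0],"fingers":0.04},{"travel":[0,-0.0007,0],"rotation":[0,0,0],"fingers":0.04},{"travel":[0,-0.0007,0],"rotation":[0,0,0],"fingers":0.04}]}}

```text
clock: 12.15
tool_pos: [0.5387, 0.2431, 0.0507]
eef_rot: [0.994, 0.11, -0.0, -0.0]
wrist_force: [-11.4, -14.6, 11.1]
width: 0.0539
grip_force: 30.0
```

```bash
python3 st.py
```

```text
clk 12.15 case [578.74 119.79] z 50.68 Fcase [-14.3  -11.78] Fz 11.12 M [-2.12  2.8 ] 0.075 yaw 12.64 grip 30.0 0.0539
```

```bash
python3 -c "
from cell import ctrl
print(ctrl.finish_job())"
```

```text
the job is handed in; nothing more can be done
None
```

The power supply is in the rear left corner of the case with its terminals facing the front, and the job is handed in with it still gripped and pressed at about 14 N against the rear panel, 12 N against the left flange and 14 N down on the floor.

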